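Offer the bath ball in its dish, turned to the bather

TASK

Gently set the larger of the two bath balls down in the middle of the white dish. Then grip the dish by its upright tab, lift it straight up about 10 cm off its wooden board and, in the air over the middle of the board, turn it a quarter turn clockwise as seen from above, so that the tab moves from the board's right-hand short side (seen from the robot) to point squarely at its long side nearest the robot and the two finger knobs on the rim face the bather across the counter. Keep the dish level and the ball in its middle throughout, leave the smaller ball and everything else where it is, and finish still holding the dish up, level and motionless: do not put it down.

Things in the scene. Friction and masses are not known exactly. Their poses are not given: they have to be found in the camera images.
- ball_center (a point): Centre of the larger bath ball: a loose terracotta-coloured sphere, 44 mm in diameter, 50 g. It starts seated on one of two cork ring rests, its centre 29 mm above the counter; which rest varies. Its axes mean nothing.
- small_ball_center (a point): Centre of the smaller bath ball: same material, 33 mm in diameter, 22 g, seated on the other cork ring rest with its centre about 21 mm above the counter. To be left there. Its axes mean nothing.
- rest_a: Fixed cork ring, 48 mm outside, 28 mm inside diameter, 12 mm tall; origin at the centre of its underside. It carries one of the balls. It is the one nearer the robot.
- rest_b: Second fixed cork ring, same size; it carries the other ball, to the far side of the first.
- board: Fixed wooden board lying on the counter, 200 mm (its x) by 280 mm (its y) by 18 mm thick, origin at the centre of its underside. Its x axis points away from the robot (turned up to about 0.4 rad either way), its y axis to the robot's left, so its right-hand short side is at -y and its long side nearest the robot at -x.
- dish_mid (a point): Lowest point of the loose white dish's hollow: its middle, 10 mm above its underside. z up, tab at -y, two small finger knobs on the rim at +y; starts turned as the board within 0.05 rad. Round, 150 mm across, rim 37 mm up, 140 g. The hollow slopes 8 degrees out to 40 mm, then 32: a ball let go rolls to the middle; the larger one's centre then lies 22 mm above this point. At the end dish -y points along board -x.
- tab (a point): Grip point of the dish's upright tab, 100 mm from the dish's middle at its -y, 62 mm above its underside, axes as the dish's. The tab is a plate 14 mm thick along dish y (squeeze it this way), 34 mm wide along x; its top is 21 mm above this point and it is free for 30 mm below. Dish and ball hang off to one side of it: grip firmly (60 N or more) and squarely.
- dispenser: Bystander: amber bottle with black cap, 62 mm in diameter, 150 mm tall, origin under its centre.
- tumbler: Bystander: white ceramic cup, 72 mm across, 90 mm tall, origin under its centre.
- tin: Bystander: low round metal tin, 68 mm across, 35 mm tall, origin under its centre.
- nail_brush: Bystander: wooden nail brush, 85 x 36 x 29 mm, lying bristles down, origin under its centre.
- cream_jar: Bystander: small glass jar with white lid, 56 mm across, 45 mm tall, origin under its centre.
- lotion: Bystander: white bottle, 52 mm in diameter, 130 mm tall, origin under its centre.
Things that resemble listed ones, but are neither listed nor needed, are in the scene too. Leave any blue or purple look-alike of the part that bears dish_mid alone.

How it is judged:
On the way, in this order (a step that is already met when the one before it is completed fails the run):
1. the larger ball lies still in the middle of the dish, let go, the dish standing on the board (horizontal distance between ball_center and dish_mid below 0.018 m and z of ball_center in the frame of dish_mid between 0.014 and 0.034 m and linear speed of ball below 0.05 m/s and contact force between ball and the fingers below 0.05 N and contact force between dish and board above 0.3 N), for 0.2 s.
2. the dish is lifted at least 5 cm off the board with the ball in its middle, not yet turned (within 0.35 rad) (z of dish_mid in the frame of board above 0.078 m and horizontal distance between ball_center and dish_mid below 0.025 m and z of ball_center in the frame of dish_mid between 0.014 and 0.034 m and angle between the x axis of dish_mid and the x axis of board, either way round below 0.35 rad and contact force between dish and the fingers above 1 N), for 0.1 s.
At the end, for the whole second after the job is handed in: Held by fingers only, underside 6-17 cm above the board, dish within 5 cm of board centre, tab to near long side within 0.2 rad, tilt under 0.12 rad, all at rest; larger ball within 18 mm of the middle, not touched; smaller ball moved under 12 mm, bystanders under 25 mm (z of dish_mid in the frame of board between 0.088 and 0.198 m and horizontal distance between dish_mid and board below 0.05 m and angle between the y axis of dish_mid and the x axis of board, either way round below 0.2 rad and x of tab in the frame of board below -0.04 m and angle between dish_mid's own z axis and vertical below 0.12 rad and horizontal distance between ball_center and dish_mid below 0.018 m and z of ball_center in the frame of dish_mid between 0.014 and 0.034 m and linear speed of ball below 0.04 m/s and linear speed of dish below 0.03 m/s and contact force between dish and the fingers above 1 N and contact force between dish and board below 0.05 N and contact force between ball and the fingers below 0.05 N and distance of small_ball_center from where it was at the start of the episode below 0.012 m and distance of each of dispenser, tumbler, tin, nail_brush, cream_jar, lotion from where it was at the start of the episode below 0.025 m); the arm keeps its last pose, push and grip.
It fails at once if the ball is dropped into the dish from more than about 3 cm (linear speed of ball above 0.75 m/s and contact force between ball and the fingers below 0.05 N and horizontal distance between ball_center and dish_mid below 0.08 m and z of dish_mid in the frame of board below 0.04 m).
It fails at once if the ball strays more than 32 mm from the dish's middle while the dish is off the board (z of dish_mid in the frame of board above 0.04 m and horizontal distance between ball_center and dish_mid above 0.032 m).
It fails at once if the dish is tilted by more than 0.25 rad (angle between dish_mid's own z axis and vertical above 0.25 rad).
It fails at once if the smaller ball is taken off its rest (distance of small_ball_center from where it was at the start of the episode above 0.02 m).
It fails at once if a bystander is shoved more than 4 cm or knocked over (distance of any of dispenser, tumbler, tin, nail_brush, cream_jar, lotion from where it was at the start of the episode above 0.04 m or angle between any of dispenser, tumbler, tin, nail_brush, cream_jar, lotion's own z axis and vertical above 0.6 rad).
It also fails if it takes over 64 s, if anything falls off the work surface, if the arm or the gripper's body presses on something with over 40 N, if the wrist force passes 120 N, or if a joint passes its speed limit or range.

ROBOT

A 7-joint arm with a two-finger parallel gripper is mounted at the origin on the work surface. World frame = base frame: x ahead of the robot, y to its left, z up, the work surface at z = 0. Lengths are in m, angles in rad, forces in N, time in s.
With the tool pointing down it reaches from about 0.35 to 0.9 m from the base axis. Payload 8.1 kg.
Tool frame: the origin (TCP) lies midway between the tips of the shut fingers; the grasp point (between the pads) lies 19 mm behind it; z points along the fingers, y is the line along which they close (so a half turn about z gives the same grasp; the last joint's range is limited). The gripper opens to 85 mm and grips with 20 to 120 N. Pads are 22 mm wide; open, the fingers measure 114 mm over their backs; the gripper's body (76 mm by 85 mm) begins 54 mm behind the grasp point. The pads swing forward as they close: fully open they stand 13 mm farther back than shut.
Start: joints at [-1.354, 0.434, 0.025, 1.573, -0.012, 1.134, -0.075], TCP at [0.197, 0.593, 0.231] pointing down, gripper open.
Joint ranges: [-2.62, 2.62], [-0.44, 2.09], [-1.27, 1.32], [0.08, 2.57], [-1.32, 4.46], [0.12, 2], [-2.74, 2.74]. Speed limits (rad/s): [2.22, 2.22, 3.01, 3.01, 3.14, 3.14, 3.14].

INTERFACE

Orientations are given as [roll, pitch, yaw] about the fixed x, y, z axes, in that order (R = Rz(yaw) Ry(pitch) Rx(roll)).
In Python, from plant import env, read_camera gives the robot as it stands.
- The arm moves only by the tool send_rows, never from a script. Its argument "moves" is a list that holds one entry, the list of rows, each a list of 5 numbers: the finger opening in cm, from 0 to 8.54, then the shift along the tool's x, y, z in cm, then the turn about the tool's z in rad. A call has 1 to 12 rows; each row shifts and turns the commanded pose from where the row before left it, along the tool's axes as they then stand; what a row does not reach is not made up. A row lasts 1/12 s, in which the tool goes at most 41.7 mm and 7.16 degrees, less where a joint would pass 70% of its speed; a pose out of reach is approached as far as the arm can. A call is refused whole if a number of a shift passes 4.17 or a number of a turn 0.125, either way. A call with a gripper value outside its range is refused whole. The fingers move at their own pace and stop on an object; "grip_force" is the grip in N (left out, the last holds). Time passes only in rows, so rows that do not move let the fingers close. It gives the time, the measured TCP pose, the force, the opening and the grip force at its end, in the units of the state.
- env.get_state(): the state, without advancing time (a new reading comes with each control period).
- read_camera(name): name is "scene" or "top" or "wrist"; returns a dict with "color" (400x640x3 uint8, red, green, blue), "depth" (400x640 float32, m along the optical axis (not along the pixel's ray), 0 where there is no reading), "fx", "fy", "cx", "cy" (pixels), "origin" and "rotation" of the camera in the world. Camera axes: x right, y down, z forward; pixel columns grow to the right and rows downward; lengths in m; the calibration is good to about 2 mm. A picture is of the moment at which its call begins.
- env.hand_in(): hands the job in; it is judged then, once.
The state is a dict: "t": time; "joints": joint angles; "joint_vel": joint speeds; "joint_efforts": joint torques, N m; "tcp_pos": TCP position; "orientation": TCP orientation; "ft_force": force on the tool from outside, world axes, zero at the start; "torque": the same for the moment, N m; "gripper_width": finger opening in m; "gripper_force": force on a finger pad.
Only numpy, scipy, OpenCV 4.12 (cv2) and the standard library are available. Lean on these libraries where they do the work, as an engineer would, in place of code of your own. Each camera call takes 0.05 s, during which the arm holds its last target. There are 200 camera calls.

## Working session

There is one attempt and no reset: what is moved stays moved. The work goes in short steps, Python scripts to look and compute and a tool call to move; the robot and the scene stay as the last step left them, time stands still between calls to the robot, and variables do not carry over. Pictures are saved under pics/ and viewed, at most 10 in all, crops included, and the job is handed in when it is done.

Besides the shell and the picture viewer there is one more tool, called after "Call:" as name(argument=value, ...) on one line, values as JSON. send_rows: Moves the arm, as the interface text tells. Its arguments: {"type":"object","properties":{"moves":{"type":"array","items":{"type":"array","items":{"type":"array","items":{"type":"number"}}}},"grip_force":{"type":"number"}},"required":["moves"]}

```bash
mkdir -p pics; cat > h.py <<'E'
from plant import env, read_camera
import numpy as np, cv2
def snap(n,f):
    c=read_camera(n); cv2.imwrite(f'pics/{f}.png',c['color'][:,:,::-1]); np.savez(f'{f}.npz',**c); return c
def cloud(c):
    v,u=np.mgrid[0:400,0:640]; d=c['depth']
    p=np.stack([(u-c['cx'])/c['fx']*d,(v-c['cy'])/c['fy']*d,d],-1)
    return p@np.array(c['rotation']).T+np.array(c['origin'])
E
python3 - <<'E'
from h import *
s=env.get_state(); print({k:np.round(v,3) for k,v in s.items()})
a=snap('scene','s0');b=snap('top','t0')
print(a['origin'],b['origin'],b['rotation'],b['fx'])
E
```

```text
{'t': np.float64(0.0), 'joints': array([-1.354,  0.435,  0.025,  1.574, -0.012,  1.134, -0.075]), 'joint_vel': array([ 0.001, -0.   ,  0.001,  0.   ,  0.   , -0.001,  0.   ]), 'joint_efforts': array([ 0.0000e+00, -6.7046e+01,  1.0250e+00, -3.1622e+01,  1.6000e-02,
        1.3000e-02, -0.0000e+00]), 'tcp_pos': array([0.196, 0.593, 0.231]), 'orientation': array([-3.14 ,  0.   ,  2.822]), 'ft_force': array([0.21 , 0.567, 0.346]), 'torque': array([-0.044,  0.049,  0.021]), 'gripper_force': np.float64(0.0), 'gripper_width': np.float64(0.086)}
[ 1.04349708 -0.25135678  0.93514094] [ 0.30105854 -0.00499835  1.05758266] [-2.95571229  0.03463458 -1.55632021] 390.7913281704751
```

```bash
sed -i "s/np.array(c\['rotation'\]).T/Rot.from_euler('xyz',c['rotation']).as_matrix().T/; s/^import numpy/from scipy.spatial.transform import Rotation as Rot\nimport numpy/" h.py
python3 - <<'E'
from h import *
c=dict(np.load('t0.npz')); P=cloud(c); print(P[200,320],P[100,320],P[200,420])
E
```

```text
[0.49537273 0.02846382 0.01574552] [0.77175422 0.03133892 0.0449206 ] [ 0.49989216 -0.24338294  0.00319926]
```

View pics/t0.png

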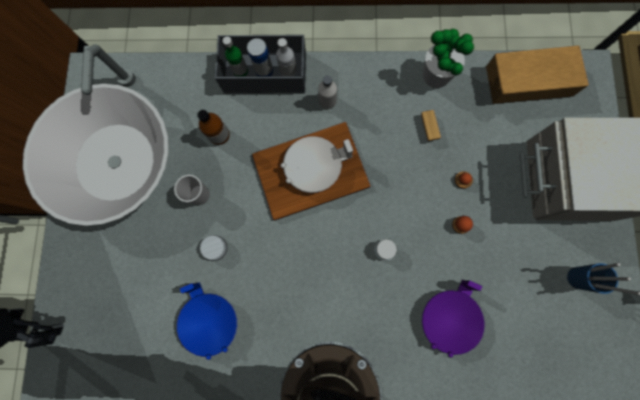

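View pics/s0.png

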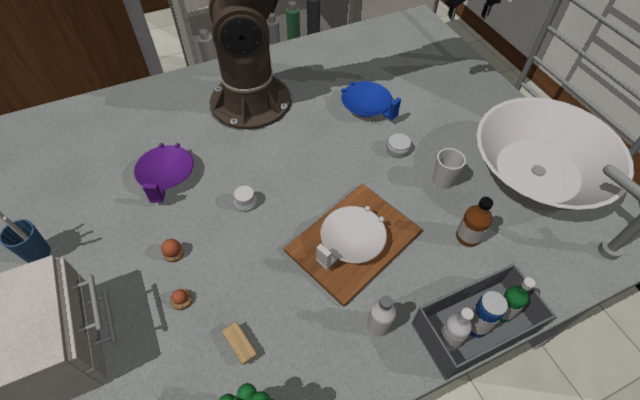

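```bash
python3 - <<'E'
from h import *
for n in ('t0','s0'):
    c=dict(np.load(n+'.npz')); P=cloud(c); col=c['color'].astype(int); r,g,b=[col[...,i] for i in range(3)]
    hsv=cv2.cvtColor(c['color'],cv2.COLOR_RGB2HSV)
    X,Y,Z=P[...,0],P[...,1],P[...,2]
    # balls
    m=(hsv[...,1]>130)&((hsv[...,0]<11)|(hsv[...,0]>172))&(r>60)&(Z>.008)&(Z<.08)&(Y<-.2)&(X>.2)&(X<.8)
    k,l,st,ce=cv2.connectedComponentsWithStats(m.astype(np.uint8))
    for i in range(1,k):
        if st[i,4]>25:
            q=P[l==i]; q=q[q[:,2]>np.median(q[:,2])-.01]
            out=[]
            for R in (.022,.0165):
                from scipy.optimize import least_squares
                s=least_squares(lambda p:np.linalg.norm(q-p,axis=1)-R,q.mean(0)-[0,0,.015],loss='soft_l1',f_scale=.002)
                out.append((s.x.round(4),round(s.cost*1e6/len(q),2)))
            print(n,'ball',ce[i].round(),st[i,4],'ztop',q[:,2].max().round(4),out)
    # board
    m=(hsv[...,0]<18)&(hsv[...,1]>90)&(Z>.008)&(Z<.028)&(X>.35)&(X<.75)&(abs(Y)<.25)&(Y>-.18)
    m2=((X>.35)&(X<.75)&(Y>-.15)&(Y<.25)&(Z>.010)&(Z<.11))
    k,l,st,ce=cv2.connectedComponentsWithStats(m.astype(np.uint8)); i=1+st[1:,4].argmax()
    q=P[l==i]; rect=cv2.minAreaRect(q[:,:2].astype(np.float32)); print(n,'board',rect,np.median(q[:,2]))
    bc=np.array(rect[0]); 
    w=(hsv[...,1]<60)&(Z>.022)&(Z<.12)&(np.hypot(X-bc[0],Y-bc[1])<.14)
    q=P[w]; rim=q[(q[:,2]>.046)&(q[:,2]<.06)]; tab=q[q[:,2]>.085]
    print('z pct',np.percentile(q[:,2],[1,50,90,99]),len(tab),len(rim))
    s=least_squares(lambda p:np.hypot(rim[:,0]-p[0],rim[:,1]-p[1])-.073,bc,loss='soft_l1',f_scale=.003); print('rim ctr',s.x)
    if len(tab)>3: print('tab',cv2.minAreaRect(tab[:,:2].astype(np.float32)),tab.mean(0),tab[:,2].max())
c=dict(np.load('s0.npz'))['color']
t=dict(np.load('t0.npz'))['color']
A=cv2.resize(c[225:325,140:260],(480,400),interpolation=2)
cv2.imwrite('pics/crop.png',np.hstack([A,cv2.resize(t[165:245,430:495],(320,400),interpolation=2)])[:,:,::-1])
E
```

```text
t0 ball [466. 178.] 91 ztop 0.0403 [(array([ 0.5574, -0.3597,  0.0152]), np.float64(1.29)), (array([ 0.5567, -0.3596,  0.0217]), np.float64(0.92))]
t0 ball [465. 223.] 169 ztop 0.0564 [(array([ 0.4333, -0.3473,  0.0299]), np.float64(0.78)), (array([ 0.4324, -0.3469,  0.037 ]), np.float64(1.2))]
t0 board ((0.5802290439605713, 0.05754475295543671), (0.19925346970558167, 0.27900224924087524), 19.881826400756836) 0.0189441345704926
z pct [0.02895777 0.04510362 0.05631507 0.10262448] 83 1170
rim ctr [0.58581536 0.04976697]
tab ((0.6207614541053772, -0.04202151298522949), (0.033392440527677536, 0.014155184850096703), 19.700502395629883) [ 0.61913739 -0.04217771  0.10012883] 0.10543101683617251
s0 ball [171. 248.] 256 ztop 0.0517 [(array([ 0.4356, -0.3476,  0.0267]), np.float64(0.87)), (array([ 0.4381, -0.347 ,  0.0335]), np.float64(1.5))]
s0 ball [179. 296.] 168 ztop 0.0372 [(array([ 0.5563, -0.361 ,  0.0127]), np.float64(1.06)), (array([ 0.5588, -0.3601,  0.019 ]), np.float64(0.65))]
s0 board ((0.5835907459259033, 0.057629868388175964), (0.20006488263607025, 0.2812676429748535), 19.867511749267578) 0.01608701550844721
z pct [0.02596073 0.04293223 0.05434087 0.09990345] 128 1082
rim ctr [0.59017969 0.04920061]
tab ((0.6246703863143921, -0.04318832978606224), (0.03473468869924545, 0.014574267901480198), 18.816545486450195) [ 0.62686242 -0.04376103  0.09679293] 0.10225596028694017
```

View pics/crop.png

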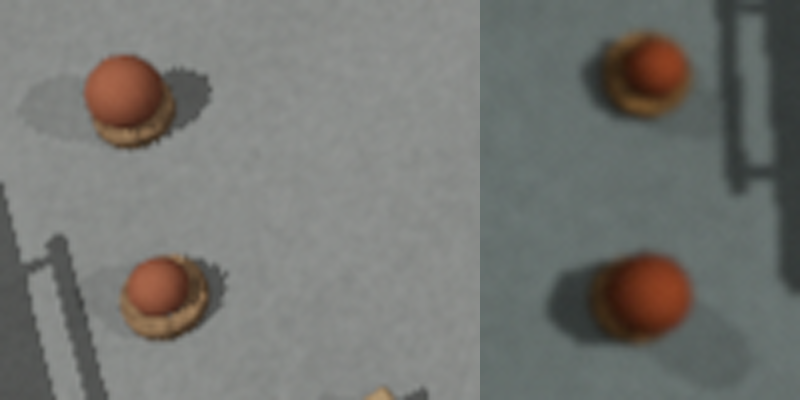

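Candidates: top view balls at (465,223) and (466,178). The nearer one (ztop 0.05, R 22 mm) is the larger one. The dish is the white one on the board at top (313,165); the blue (207,322) and purple (453,322) ones are look-alikes. The crop confirms the larger ball is the nearer one, at about (0.4345, -0.3475, 0.029).

Call:
send_rows(moves=[[[8.5, -2.9, -2.05, 0, 0], [8.5, -2.9, -2.05, 0, 0], [8.5, -2.9, -2.05, 0, 0], [8.5, -2.9, -2.05, 0, 0], [8.5, -2.9, -2.05, 0, 0], [8.5, -2.9, -2.05, 0, 0], [8.5, -2.9, -2.05, 0, 0], [8.5, -2.9, -2.05, 0, 0], [8.5, -2.9, -2.05, 0, 0], [8.5, -2.9, -2.05, 0, 0], [8.5, -2.9, -2.05, 0, 0], [8.5, -2.9, -2.05, 0, 0]]])

```text
t: 1.1
tcp_pos: [0.4501, 0.2487, 0.2312]
orientation: [-3.141, -0.0, 2.822]
ft_force: [0.3, 1.0, -0.8]
gripper_width: 0.0849
gripper_force: 0.0
```

Call:
send_rows(moves=[[[8.5, -1.2, -3.29, 0, 0], [8.5, -1.2, -3.29, 0, 0], [8.5, -1.2, -3.29, 0, 0], [8.5, -1.2, -3.29, 0, 0], [8.5, -1.2, -3.29, 0, 0], [8.5, -1.2, -3.29, 0, 0], [8.5, -1.2, -3.29, 0, 0], [8.5, -1.2, -3.29, 0, 0], [8.5, -1.2, -3.29, 0, 0], [8.5, -1.2, -3.29, 0, 0]]])

```text
t: 1.93
tcp_pos: [0.4594, -0.1013, 0.2313]
orientation: [3.141, -0.0, 2.822]
ft_force: [1.0, -0.1, 0.2]
gripper_width: 0.0848
gripper_force: 0.0
```

Call:
send_rows(moves=[[[8.5, -0.67, -3.04, 0, 0], [8.5, -0.67, -3.04, 0, 0], [8.5, -0.67, -3.04, 0, 0], [8.5, -0.67, -3.04, 0, 0], [8.5, -0.67, -3.04, 0, 0], [8.5, -0.67, -3.04, 0, 0], [8.5, -0.67, -3.04, 0, 0], [8.5, -0.67, -3.04, 0, 0], [8.5, 0, 0, 3, 0], [8.5, 0, 0, 3, 0], [8.5, 0, 0, 0, 0]]])

```text
t: 2.85
tcp_pos: [0.4316, -0.3456, 0.1664]
orientation: [3.14, -0.008, 2.821]
ft_force: [-0.6, 1.8, -0.4]
gripper_width: 0.0852
gripper_force: 0.0
```

```bash
cat >> h.py <<'E'
from scipy.optimize import least_squares
def ball(c,R=.022,near=None):
    P=cloud(c); h=cv2.cvtColor(c['color'],cv2.COLOR_RGB2HSV)
    m=(h[...,1]>130)&((h[...,0]<11)|(h[...,0]>172))&(c['color'][...,0]>60)&(c['depth']>0)
    if near is not None: m&=np.linalg.norm(P-near,axis=-1)<.05
    q=P[m]; q=q[q[:,2]>q[:,2].max()-.018]
    s=least_squares(lambda p:np.linalg.norm(q-p,axis=1)-R,q.mean(0)-[0,0,.012],loss='soft_l1',f_scale=.002)
    return s.x.round(4),len(q),s.cost/len(q)*1e6,np.argwhere(m).mean(0)
E
python3 - <<'E'
from h import *
c=snap('wrist','w1'); s=env.get_state(); print(s['tcp_pos'],s['orientation'],s['joints'].round(2),c['origin'],c['rotation'])
print(ball(c,.022,np.array([.4345,-.3475,.029])))
E
```

```text
[ 0.43255447 -0.34602487  0.16893559] [ 3.14018276 -0.00612104  2.82131113] [ 0.21  0.41  0.51  1.85 -0.24  0.95  2.07] [ 0.352568   -0.32033812  0.31008646] [ 2.81648959e+00 -1.41554897e-03  1.25115696e+00]
(array([ 0.434 , -0.3464,  0.0288]), 1362, np.float64(0.12604885549096187), array([186.65362731, 318.77098151]))
```

View pics/w1.png

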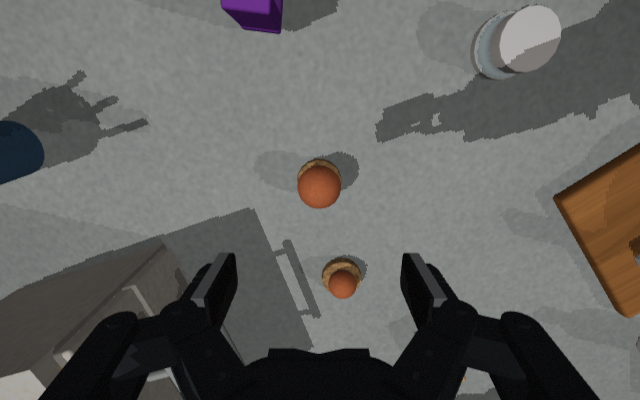

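Wrist view: the large ball is at pixel (319,187), directly under the tool. The measurement agrees with the earlier one, so I descend.

Call:
send_rows(moves=[[[8.5, 0, 0, 2.8, 0], [8.5, 0, 0, 2.8, 0], [8.5, 0, 0, 2.8, 0], [8.5, 0, 0, 2.8, 0], [8.5, 0, 0, 2.0, 0], [8.5, 0, 0, 1.0, 0], [8.5, 0, 0, 0.8, 0], [8.5, 0, 0, 0.8, 0], [8.5, 0, 0, 0, 0], [8.5, 0, 0, 0, 0], [8.5, 0, 0, 0, 0], [8.5, 0, 0, 0, 0]]])

```text
t: 3.9
tcp_pos: [0.4349, -0.3478, 0.0142]
orientation: [-3.141, 0.002, 2.822]
ft_force: [0.1, 0.1, 0.5]
gripper_width: 0.0855
gripper_force: 0.0
```

Call:
send_rows(grip_force=25, moves=[[[3.5, 0, 0.1, 0, 0], [3.5, 0, 0, 0, 0], [3.5, 0, 0, 0, 0], [3.5, 0, 0, 0, 0], [3.5, 0, 0, 0, 0], [3.5, 0, 0, 0, 0], [3.5, 0, 0, 0, 0], [3.5, 0, 0, 0, 0], [3.5, 0, 0, 0, 0], [3.5, 0, 0, 0, 0]]])

```text
t: 4.73
tcp_pos: [0.4348, -0.3464, 0.0134]
orientation: [3.141, 0.0, 2.822]
ft_force: [-0.2, 1.1, 5.1]
gripper_width: 0.0427
gripper_force: 24.9
```

Call:
send_rows(moves=[[[3.5, 0, 0, -0.5, 0], [3.5, 0, 0, -1.2, 0], [3.5, 0, 0, -2, 0], [3.5, 0, 0, -2, 0], [3.5, 0, 0, -2, 0], [3.5, 0, 0, -2, 0], [3.5, 0, 0, -2, 0], [3.5, 0, 0, -2, 0], [3.5, 0, 0, -2, 0], [3.5, 0, 0, -1, 0], [3.5, 0, 0, 0, 0]]])

```text
t: 5.65
tcp_pos: [0.4355, -0.3474, 0.1829]
orientation: [-3.141, 0.004, 2.822]
ft_force: [0.4, -1.2, -0.0]
gripper_width: 0.0427
gripper_force: 25.5
```

Call:
send_rows(moves=[[[3.5, -0.05, 1.2, 0, 0], [3.5, -0.1, 2.4, 0, 0], [3.5, -0.14, 3.0, 0, 0], [3.5, -0.15, 3.2, 0, 0], [3.5, -0.15, 3.2, 0, 0], [3.5, -0.15, 3.2, 0, 0], [3.5, -0.15, 3.2, 0, 0], [3.5, -0.15, 3.2, 0, 0], [3.5, -0.15, 3.2, 0, 0], [3.5, -0.15, 3.2, 0, 0], [3.5, -0.15, 3.2, 0, 0], [3.5, -0.15, 3.2, 0, 0]]])

```text
t: 6.65
tcp_pos: [0.5607, -0.0128, 0.1787]
orientation: [-3.141, -0.003, 2.822]
ft_force: [1.4, -0.2, -0.3]
gripper_width: 0.0427
gripper_force: 25.5
```

Call:
send_rows(moves=[[[3.5, -0.15, 3.2, 0, 0], [3.5, -0.12, 2.4, 0, 0], [3.5, -0.06, 1.3, 0, 0], [3.5, 0, 0, 0, 0], [3.5, 0, 0, 0, 0], [3.5, 0, 0, 0, 0]]])

```text
t: 7.15
tcp_pos: [0.5855, 0.0472, 0.1797]
orientation: [-3.14, -0.001, 2.82]
ft_force: [-0.3, 0.0, -0.1]
gripper_width: 0.0424
gripper_force: 25.6
```

```bash
cat >> h.py <<'E'
def dish(c,z0=.018,near=(.587,.0495)):
    P=cloud(c); h=cv2.cvtColor(c['color'],cv2.COLOR_RGB2HSV); X,Y,Z=P[...,0],P[...,1],P[...,2]-z0
    w=(h[...,1]<60)&(c['color'].sum(-1)>200)&(np.hypot(X-near[0],Y-near[1])<.14)
    rim=P[w&(Z>.030)&(Z<.042)]; tab=P[w&(Z>.060)&(Z<.09)]
    s=least_squares(lambda p:np.hypot(rim[:,0]-p[0],rim[:,1]-p[1])-.0735,near,loss='soft_l1',f_scale=.002)
    print('dish',s.x.round(4),len(rim),(s.cost/max(len(rim),1)*1e6).round(1),'tab',len(tab), cv2.minAreaRect(tab[:,:2].astype(np.float32)) if len(tab)>5 else None, tab.mean(0).round(4) if len(tab) else 0)
E
python3 - <<'E'
from h import *
c=snap('wrist','w2'); dish(c); print(ball(c)); print(env.get_state()['tcp_pos'])
E
```

```text
dish [0.5892 0.0501] 6282 7.5 tab 672 ((0.6178380250930786, -0.04227658361196518), (0.024923644959926605, 0.014526048675179482), 20.198719024658203) [ 0.6143 -0.0412  0.0951]
(array([0.585 , 0.0467, 0.1948]), 5286, np.float64(0.10999713047956412), array([270.9665371 , 314.36065574]))
[0.58567754 0.04689345 0.17999223]
```

View pics/w2.png

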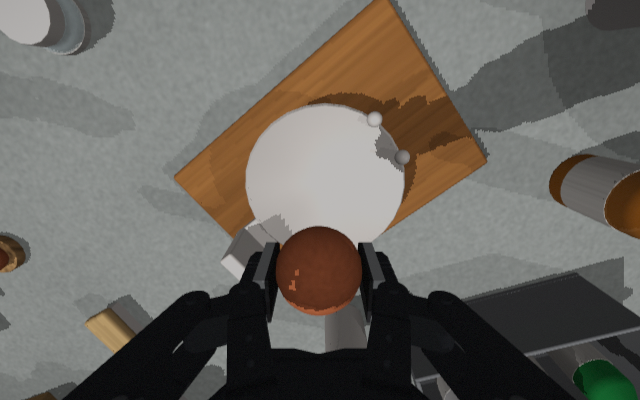

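Call:
send_rows(moves=[[[3.5, -0.2, 0.4, 2.0, 0], [3.5, 0, 0, 2.5, 0], [3.5, 0, 0, 2.5, 0], [3.5, 0, 0, 2.0, 0], [3.5, 0, 0, 1.5, 0], [3.5, 0, 0, 1.2, 0], [3.5, 0, 0, 1.0, 0], [3.5, 0, 0, 0.8, 0], [3.5, 0, 0, 0.4, 0], [3.5, 0, 0, 0, 0], [3.5, 0, 0, 0, 0], [3.5, 0, 0, 0, 0]]])

```text
t: 8.2
tcp_pos: [0.5901, 0.0521, 0.042]
orientation: [3.141, 0.001, 2.822]
ft_force: [-0.4, 0.2, -0.0]
gripper_width: 0.0424
gripper_force: 25.6
```

Call:
send_rows(moves=[[[3.5, 0, 0, 0.3, 0], [3.5, 0, -0.1, 0, 0], [4.6, 0, 0, 0, 0], [5.0, 0, 0, 0, 0], [5.5, 0, 0, 0, 0], [6, 0, 0, 0, 0], [6, 0, 0, 0, 0], [6.5, 0, 0, 0, 0], [6.5, 0, 0, 0, 0], [6.5, 0, 0, 0, 0], [6.5, 0, 0, 0, 0]]])

```text
t: 9.12
tcp_pos: [0.5892, 0.0511, 0.0383]
orientation: [3.142, -0.0, 2.822]
ft_force: [0.1, -0.2, 0.6]
gripper_width: 0.065
gripper_force: 0.0
```

Call:
send_rows(moves=[[[6.5, 0, 0, -0.5, 0], [6.5, 0, 0, -1.0, 0], [6.5, 0, 0, -1.5, 0], [6.5, 0, 0, -2, 0], [6.5, 0, 0, -2, 0], [6.5, 0, 0, -2, 0], [6.5, 0, 0, -2, 0], [6.5, 0, 0, -2, 0], [6.5, 0, 0, -1, 0], [6.5, 0, 0, 0, 0], [6.5, 0, 0, 0, 0], [6.5, 0, 0, 0, 0]]])

```text
t: 10.12
tcp_pos: [0.5885, 0.0512, 0.1773]
orientation: [-3.141, -0.001, 2.822]
ft_force: [-0.4, -0.4, -0.5]
gripper_width: 0.0651
gripper_force: 0.0
```

```bash
python3 - <<'E'
from h import *
c=snap('wrist','w3'); dish(c); print(ball(c)); s=env.get_state(); print(s['tcp_pos'],s['orientation'],s['joints'].round(2))
E
```

```text
dish [0.5874 0.0509] 7537 8.1 tab 339 ((0.6121455430984497, -0.04472426325082779), (0.012754901312291622, 0.014763524755835533), 18.689355850219727) [ 0.6092 -0.0428  0.0931]
(array([0.5871, 0.0521, 0.0502]), 1465, np.float64(0.12641674391624244), array([184.84412153, 319.57926024]))
[0.58843929 0.0511374  0.17710565] [-3.14069620e+00 -1.76562442e-03  2.82180524e+00] [-0.48  0.45  0.43  1.75 -0.22  0.99  1.28]
```

Call:
send_rows(moves=[[[5.0, -1.0, -1.3, 0, 0], [5.0, -2.0, -2.6, 0, 0], [5.0, -2.0, -2.6, 0, 0], [5.0, -1.05, -1.4, 0, 0], [5.0, 0, 0, 0, -0.1], [5.0, 0, 0, 0, -0.12], [5.0, 0, 0, 0, -0.12], [5.0, 0, 0, 0, -0.12], [5.0, 0, 0, 0, -0.12], [5.0, 0, 0, 0, -0.08], [5.0, 0, 0, 0, 0], [5.0, 0, 0, 0, 0]]])

```text
t: 11.17
tcp_pos: [0.6213, -0.043, 0.1772]
orientation: [3.141, -0.002, -2.804]
ft_force: [0.8, 0.2, 0.1]
gripper_width: 0.05
gripper_force: 0.0
```

```bash
python3 - <<'E'
from h import *
c=snap('wrist','w4'); dish(c); print(ball(c)); s=env.get_state(); print(s['tcp_pos'],s['orientation'],s['joints'].round(2))
P=cloud(c); h=cv2.cvtColor(c['color'],cv2.COLOR_RGB2HSV)
m=(h[...,1]<60)&(P[...,2]>.094)&(P[...,2]<.108)&(np.hypot(P[...,0]-.621,P[...,1]+.043)<.04)
q=P[m]; print(len(q),cv2.minAreaRect(q[:,:2].astype(np.float32)),q.mean(0),np.argwhere(m).mean(0))
E
```

```text
dish [0.5876 0.0495] 7479 7.1 tab 759 ((0.6219649910926819, -0.04221166670322418), (0.03397317975759506, 0.013673047535121441), 18.904430389404297) [ 0.6191 -0.043   0.0992]
(array([0.5869, 0.0519, 0.0502]), 1493, np.float64(0.13192067280182532), array([148.57876712, 336.52005871]))
[ 0.62141025 -0.04296723  0.17744482] [ 3.14101598e+00 -1.28725781e-03 -2.80477947e+00] [-0.2   0.48  0.27  1.66 -0.15  1.02  2.02]
677 ((0.6219543218612671, -0.04210039600729942), (0.034046679735183716, 0.01310022734105587), 19.61843490600586) [ 0.62064173 -0.04242449  0.10081958] [204.64992614 320.18759232]
```

View pics/w4.png

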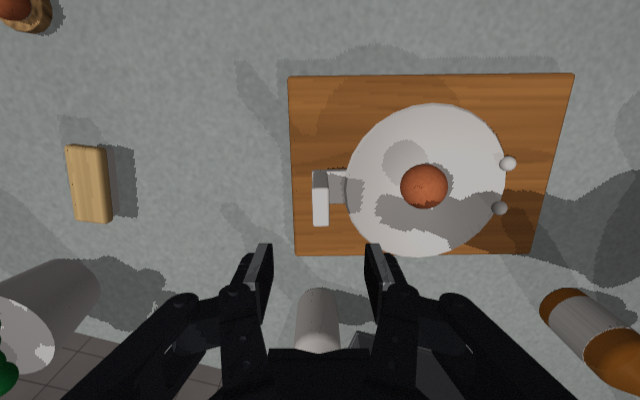

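Ball sits in the dish middle, at pixel (424,186). The tab top is at (320,198), i.e. (0.622, -0.042), squarely aligned with the fingers. Descending to grip it.

Call:
send_rows(moves=[[[5.0, 0, 0, 1.5, 0], [5.0, 0, 0, 2, 0], [5.0, 0, 0, 2, 0], [5.0, 0, 0, 2, 0], [5.0, 0, 0, 1.5, 0], [5.0, 0, 0, 1.2, 0], [5.0, 0, 0, 0.9, 0], [5.0, 0, 0, 0.6, 0], [5.0, 0, 0.1, 0, 0], [5.0, 0, 0, 0, 0], [5.0, 0, 0, 0, 0]]])

```text
t: 12.13
tcp_pos: [0.6221, -0.0419, 0.0621]
orientation: [-3.141, 0.001, -2.802]
ft_force: [0.1, -0.2, -0.6]
gripper_width: 0.0498
gripper_force: 0.0
```

Call:
send_rows(grip_force=100, moves=[[[3.5, 0, 0, 0.2, 0], [2.5, 0, 0, 0, 0], [2.0, 0, 0, 0, 0], [1.7, 0, 0, 0, 0], [1.5, 0, 0, 0, 0], [1.3, 0, 0, 0, 0], [1.0, 0, 0, 0, 0], [0.5, 0, 0, 0, 0], [0.5, 0, 0, 0, 0], [0.5, 0, 0, 0, 0], [0.5, 0, 0, 0, 0], [0.5, 0, 0, 0, 0]]])

```text
t: 13.13
tcp_pos: [0.6216, -0.0419, 0.0595]
orientation: [3.142, 0.0, -2.801]
ft_force: [-1.5, 0.0, 4.7]
gripper_width: 0.013
gripper_force: 97.4
```

Gripped. I lift slowly and check the tilt.

Call:
send_rows(moves=[[[0.5, 0, 0, -0.1, 0], [0.5, 0, 0, -0.2, 0], [0.5, 0, 0, -0.3, 0], [0.5, 0, 0, -0.4, 0], [0.5, 0, 0, -0.5, 0], [0.5, 0, 0, -0.5, 0], [0.5, 0, 0, -0.4, 0], [0.5, 0, 0, -0.3, 0], [0.5, 0, 0, -0.2, 0], [0.5, 0, 0, 0, 0], [0.5, 0, 0, 0, 0]]])

```text
t: 14.05
tcp_pos: [0.6215, -0.0419, 0.0883]
orientation: [3.142, 0.0, -2.801]
ft_force: [-0.1, -0.3, -1.7]
gripper_width: 0.0122
gripper_force: 97.2
```

```bash
cat >> h.py <<'E'
def tilt(c,z0,near):
    P=cloud(c); h=cv2.cvtColor(c['color'],cv2.COLOR_RGB2HSV)
    r=np.hypot(P[...,0]-near[0],P[...,1]-near[1])
    q=P[(h[...,1]<60)&(r<.05)&(abs(P[...,2]-z0-.014)<.02)&(c['depth']>0)]
    # cone a few mm: z = a+bx+cy + tan8*r
    d=q-np.array([*near,0]); rr=np.hypot(d[:,0],d[:,1]); k=rr<.039
    s=least_squares(lambda p:p[0]+p[1]*d[k,0]+p[2]*d[k,1]+p[3]*rr[k]-d[k,2],[z0+.01,0,0,.14],loss='soft_l1',f_scale=.002)
    print('hollow z,slope x,y,cone',s.x.round(4),k.sum())
E
python3 - <<'E'
from h import *
s=env.get_state(); print(s['tcp_pos'],s['orientation'],s['ft_force'],s['torque'])
dz=s['tcp_pos'][2]-.0595
c=snap('wrist','w5'); b=ball(c); print(dz,b); dish(c,.018+dz); tilt(c,.018+dz,(.5875,.0505))
c=dict(np.load('w4.npz')); tilt(c,.018,(.5875,.0505))
E
```

```text
[ 0.62148053 -0.0419497   0.08834127] [ 3.14158498e+00  8.98532547e-05 -2.80144580e+00] [-0.07220748 -0.32500436 -1.67386383] [-0.1591717  -0.04281405 -0.04375488]
0.02884126907797932 (array([0.5888, 0.0519, 0.0789]), 3952, np.float64(0.14629831924017014), array([248.87191217, 495.3042086 ]))
dish [0.5911 0.0494] 17097 6.2 tab 3146 ((0.6214125156402588, -0.041025273501873016), (0.03483735769987106, 0.07512988150119781), 26.229923248291016) [ 0.6168 -0.0447  0.1262]
hollow z,slope x,y,cone [ 0.057  -0.0053 -0.0068  0.135 ] 6163
hollow z,slope x,y,cone [ 0.0285  0.0024 -0.0054  0.1329] 2655
```

Call:
send_rows(moves=[[[0.5, 0, 0, -0.2, 0], [0.5, 0, 0, -0.4, 0], [0.5, 0, 0, -0.6, 0], [0.5, 0, 0, -0.8, 0], [0.5, 0, 0, -0.9, 0], [0.5, 0, 0, -0.9, 0], [0.5, 0, 0, -0.9, 0], [0.5, 0, 0, -0.9, 0], [0.5, 0, 0, -0.7, 0], [0.5, 0, 0, -0.5, 0], [0.5, 0, 0, -0.3, 0], [0.5, 0, 0, -0.1, 0]]])

```text
t: 15.1
tcp_pos: [0.6217, -0.0419, 0.1609]
orientation: [-3.141, 0.001, -2.801]
ft_force: [-0.0, -0.1, -1.7]
gripper_width: 0.0128
gripper_force: 97.2
```

```bash
python3 - <<'E'
from h import *
s=env.get_state(); print(s['tcp_pos'],s['orientation'],s['ft_force'],s['joints'].round(2))
dz=s['tcp_pos'][2]-.0595
c=snap('wrist','w6'); print(dz,ball(c)); dish(c,.018+dz); tilt(c,.018+dz,(.5875,.0505))
E
```

```text
[ 0.62167372 -0.0419142   0.16085761] [-3.14147525e+00  6.04910916e-04 -2.80141733e+00] [-0.02774158 -0.12150895 -1.70741941] [-0.2   0.5   0.26  1.68 -0.15  0.98  2.03]
0.10135760737485466 (array([0.589 , 0.0519, 0.1513]), 3968, np.float64(0.14680012326105737), array([247.35833143, 492.19421017]))
dish [0.5913 0.0494] 17035 6.2 tab 3138 ((0.6224014163017273, -0.042709775269031525), (0.03493833169341087, 0.07619637250900269), 16.396648406982422) [ 0.617  -0.0448  0.1988]
hollow z,slope x,y,cone [ 0.1295 -0.0068 -0.0066  0.1348] 6166
```

Dish is level with the ball centred. Now the quarter turn about the dish's middle.

Call:
send_rows(moves=[[[0.5, 0.1, 0, 0, 0.01], [0.5, 0.2, 0, 0, 0.02], [0.5, 0.3, 0.005, 0, 0.03], [0.5, 0.4, 0.008, 0, 0.04], [0.5, 0.5, 0.012, 0, 0.05], [0.5, 0.6, 0.018, 0, 0.06], [0.5, 0.6, 0.018, 0, 0.06], [0.5, 0.5, 0.012, 0, 0.05], [0.5, 0.4, 0.008, 0, 0.04], [0.5, 0.3, 0.005, 0, 0.03], [0.5, 0.2, 0, 0, 0.02], [0.5, 0.1, 0, 0, 0.01]]])

```text
t: 16.15
tcp_pos: [0.5796, -0.0474, 0.1601]
orientation: [3.142, -0.001, 3.06]
ft_force: [1.0, 0.7, -0.9]
gripper_width: 0.0129
gripper_force: 97.3
```

```bash
python3 - <<'E'
from h import *
s=env.get_state(); print(s['tcp_pos'],s['orientation'],s['ft_force'],s['joints'].round(2))
dz=s['tcp_pos'][2]-.0595
c=snap('wrist','w7'); b=ball(c); print(dz,b); dish(c,.018+dz); tilt(c,.018+dz,b[0][:2])
E
```

```text
[ 0.57957916 -0.04740099  0.16013477] [ 3.14155777e+00 -5.58259451e-04  3.05961601e+00] [ 1.02800138  0.688272   -0.88941032] [-0.28  0.45  0.37  1.79 -0.2   0.94  1.67]
0.10063476721671047 (array([0.5886, 0.0516, 0.1506]), 3980, np.float64(0.1579226621073519), array([239.59692065, 418.39340703]))
dish [0.5897 0.0483] 17053 6.2 tab 2992 ((0.5803976058959961, -0.04888097941875458), (0.07583208382129669, 0.034831613302230835), 83.86852264404297) [ 0.575  -0.0476  0.1986]
hollow z,slope x,y,cone [ 0.1287 -0.0006 -0.0009  0.1369] 5978
```

Call:
send_rows(moves=[[[0.5, 0.1, 0, 0, 0.01], [0.5, 0.2, 0, 0, 0.02], [0.5, 0.3, 0.005, 0, 0.03], [0.5, 0.4, 0.008, 0, 0.04], [0.5, 0.5, 0.012, 0, 0.05], [0.5, 0.6, 0.018, 0, 0.06], [0.5, 0.6, 0.018, 0, 0.06], [0.5, 0.6, 0.018, 0, 0.06], [0.5, 0.6, 0.018, 0, 0.06], [0.5, 0.6, 0.018, 0, 0.06], [0.5, 0.6, 0.018, 0, 0.06], [0.5, 0.6, 0.018, 0, 0.06]]])

```text
t: 17.2
tcp_pos: [0.5272, -0.0273, 0.1603]
orientation: [3.141, -0.0, 2.488]
ft_force: [-0.4, 1.1, -1.8]
gripper_width: 0.013
gripper_force: 97.4
```

Call:
send_rows(moves=[[[0.5, 0.6, 0.018, 0, 0.06], [0.5, 0.6, 0.018, 0, 0.06], [0.5, 0.6, 0.018, 0, 0.06], [0.5, 0.6, 0.018, 0, 0.06], [0.5, 0.6, 0.018, 0, 0.06], [0.5, 0.6, 0.018, 0, 0.06], [0.5, 0.6, 0.018, 0, 0.06], [0.5, 0.5, 0.012, 0, 0.05], [0.5, 0.4, 0.008, 0, 0.04], [0.5, 0.3, 0.005, 0, 0.03], [0.5, 0.2, 0, 0, 0.02], [0.5, 0.1, 0, 0, 0.01]]])

```text
t: 18.2
tcp_pos: [0.494, 0.0182, 0.1603]
orientation: [-3.142, -0.0, 1.921]
ft_force: [1.3, 0.0, -1.5]
gripper_width: 0.0128
gripper_force: 97.3
```

Call:
send_rows(moves=[[[0.5, 0, 0, 0, 0], [0.5, 0, 0, 0, 0], [0.5, 0, 0, 0, 0], [0.5, 0, 0, 0, 0], [0.5, 0, 0, 0, 0], [0.5, 0, 0, 0, 0], [0.5, 0, 0, 0, 0], [0.5, 0, 0, 0, 0], [0.5, 0, 0, 0, 0], [0.5, 0, 0, 0, 0]]])

```text
t: 19.03
tcp_pos: [0.4942, 0.0179, 0.1603]
orientation: [3.142, -0.0, 1.922]
ft_force: [-0.3, -0.3, -2.1]
gripper_width: 0.0127
gripper_force: 97.3
```

```bash
python3 - <<'E'
from h import *
s=env.get_state(); print(s['t'],s['tcp_pos'],s['orientation'],s['ft_force'],abs(s['joint_vel']).max())
dz=s['tcp_pos'][2]-.0595
c=snap('wrist','w8'); b=ball(c); print(dz,b); dish(c,.018+dz,b[0][:2]); tilt(c,.018+dz,b[0][:2])
snap('scene','s8')
E
```

```text
19.0333 [0.49415154 0.01790413 0.16029903] [ 3.14156510e+00 -4.96897772e-05  1.92173833e+00] [-0.31278062 -0.33011034 -2.09506934] 0.0019004647525723548
0.10079902902396512 (array([0.5885, 0.0509, 0.1508]), 4075, np.float64(0.14938858063435764), array([249.79840448, 492.42971108]))
dish [0.5861 0.0486] 17059 6.1 tab 3267 ((0.49457138776779175, 0.01670917309820652), (0.07521684467792511, 0.034437209367752075), 19.84178352355957) [0.4932 0.0223 0.1981]
hollow z,slope x,y,cone [ 0.1288 -0.0011 -0.0007  0.1379] 5964
```

View pics/s8.png

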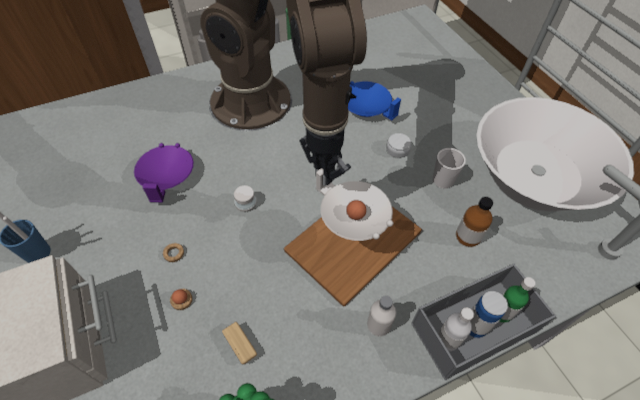

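The scene view shows the dish held level over the board. The ball is in its middle at (357,210), the knobs face away from the robot, and the small ball at (180,297) and the bystanders haven't moved. Handing in.

```bash
python3 -c "
from plant import env; print(env.hand_in())"
```

```text
the job is handed in; nothing more can be done
None
```

Done and handed in (the call returned no verdict): the larger ball sits in the middle of the dish, which is held level and still about 10 cm above the board, turned a quarter turn clockwise so the tab points at the near long side.

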